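Dock the handheld meter and set its push-to-turn range selector

TASK

Lay the handheld meter in its bench cradle with its selector end between the two side cheeks, fully down, and let go of it with the selector still at its off stop. Then set the range: the selector must be pushed in before it will leave the stop; turn it clockwise exactly four clicks from the stop, never going on to a fifth, and leave it popped out. Leave the packet, the vee block and the bush where they are.

Things in the scene. Friction and masses are not known exactly. Their poses are not given: they have to be found in the camera images.
- meter: black handheld meter lying flat, loose: 140 (x) x 56 (y) x 30 (z) mm, about 0.46 kg; origin at the centre of its underside, z up, +x to the end with the rotary selector, -x to the end with the display. Centre of mass about 19 mm from the middle on the display side. Lift it by its long sides (56 mm apart) at the display half, clear of the selector
- meter_display (a point): middle of the meter's display half: 35 mm from the meter's middle towards the display end, half way up the case (15 mm over its underside); axes as the meter's
- selector_grip (a point): top of the selector's grip bar, on its turning axis, 67 mm over the meter's underside when popped out, 35 mm from the meter's middle; x along the bar to its white pointer line, z up. The bar is 36 mm long, 12 thick and 26 high, on a disc 38 mm wide and 4 thick, over a collar 42 mm wide; grip it across its 12 mm, fingertips just above the disc (about 22 mm below this point)
- selector (a joint): turn of the selector (rad): 0 = off, its end stop, where it starts; grows clockwise from above. Clicks every 0.628 (36 deg), positions 0 to 5 with white ticks (thick = off, 72 deg anticlockwise of meter +x). A click takes up to 0.15 N m; let go, it springs to the nearest. Blocked at 0.06 unless pushed in; free without pushing past 0.6. Four clicks = 2.513: more than one grasp, so regrip
- selector_press (a joint): how far the selector is pushed in (m), 0 = popped out, 0.006 = fully in; 0.0045 and more frees the guard. Do not force the guard: over about 2 N m it slips by unpushed, which does not count. A spring pushes it back: about 2 N at the start, 6 N fully in
- cradle_seat (a point): centre of the fixed cradle's floor, 4 mm over the table; x to the end with the two side cheeks. A metal plate 170 x 90 mm with end walls (50 mm wide, 146 mm apart inside) and cheeks (62 mm apart, only from x = 7 to 67 mm), 16 mm high over the floor, flared at the top; the other half's sides are open for fingers. Seated, the meter's origin is here, axes parallel, 3 mm play all round
- packet: small cardboard packet, 40x62x22 mm, origin at the centre of its underside; a bystander
- vee_block: steel vee block, 34x45x36 mm, origin at the centre of its underside; a bystander
- bush: turned aluminium flanged bush, 48 mm across, 28 mm high, origin at the centre of its underside; a bystander

How it is judged:
By the outcome, as a careful person would: the job done as asked, in the order asked, and still so for the second after the job is handed in, with the robot touching nothing.
It also fails if it takes over 61 s, if anything falls off the work surface, if the arm or the gripper's body presses on something with over 40 N, if the wrist force passes 120 N, or if a joint passes its speed limit or range.

ROBOT

A 6-joint arm with a two-finger parallel gripper is mounted at the origin on a cart in front of the work surface, level with it; the furniture and walls round the work are solid. World frame = base frame: x ahead of the robot, y to its left, z up, the work surface at z = 0. Lengths are in m, angles in rad, forces in N, time in s.
With the tool pointing down it reaches from about 0.225 to 0.875 m from the base axis. Payload 3.4 kg.
Tool frame: the origin (TCP) lies at the very end of the fingers, on their centre line; the grasp point (between the pads) lies 19 mm behind it; z points along the fingers, y is the line along which they close (so a half turn about z gives the same grasp; the last joint's range is limited). The gripper opens to 85 mm and grips with 20 to 120 N. Pads are 22 mm wide; open, the fingers measure 114 mm over their backs; the gripper's body (76 mm by 85 mm) begins 54 mm behind the grasp point. The pads swing forward as they close: fully open they stand 13 mm farther back than shut.
Start: joints at [-1.284, 0.276, 1.505, -0, 1.361, -0.121], TCP at [0.228, -0.528, 0.231] pointing down, gripper open.
Joint ranges: [-2.89, 2.89], [-0.75, 2.08], [0.22, 2.7], [-1.18, 4.32], [0.11, 2.71], [-2.7, 2.7]. Speed limits (rad/s): [2.57, 2.57, 3.14, 3.14, 3.14, 3.14].

INTERFACE

Orientations are given as a unit quaternion [w, x, y, z].
In Python, from rig import get_state, optics, sign_off gives the robot as it stands.
- The arm moves only by the tool send_rows, never from a script. Its argument "increments" is a list of rows, each an object with "gripper": the gripper's target within -1 to 1 (shut at 1, half-way at 0, fully open at -1); "linear": the shift along the world's x, y, z in m, a list of three; "delta_rot": the turn, a rotation vector about the world's x, y, z in rad, a list of three. In form: [{"gripper": gripper, "linear": [dx, dy, dz], "delta_rot": [rx, ry, rz]}, ...]. A call has 1 to 8 rows; each row is the pose to reach, as a shift and turn from the pose commanded when the call began; what a row does not reach only later rows make up. A row lasts 1/10 s, in which the tool goes at most 50 mm and 8.59 degrees, less where a joint would pass 70% of its speed; a pose out of reach is approached as far as the arm can. A call with a gripper value outside its range is refused whole. The fingers move at their own pace and stop on an object; "newtons" is the grip in N (left out, the last holds). Time passes only in rows, so rows that repeat a pose let the fingers close. It gives the time, the measured TCP pose, the force, the opening and the grip force at its end, in the units of the state.
- get_state(): the state, without advancing time (a new reading comes with each control period).
- optics.get_image(name): name is "scene" or "top"; returns a dict with "pixels" (384x512x3 uint8, blue, green, red), "K" (3x3 intrinsics, pixels), "rvec" (rotation vector, rad) and "tvec" (3), from world to camera coordinates, as OpenCV has them. Camera axes: x right, y down, z forward; pixel columns grow to the right and rows downward; lengths in m; the calibration is good to about 2 mm. A picture is of the moment at which its call begins. There is no depth.
- sign_off(): hands the job in; it is judged then, once.
The state is a dict: "clock": time; "qpos": joint angles; "qd": joint speeds; "effort": joint torques, N m; "position": TCP position; "ee_rot": TCP orientation; "contact_force": force on the tool from outside, world axes, zero at the start; "moment": the same for the moment, N m; "width": finger opening in m; "gripper_force": force on a finger pad.
Only numpy, scipy, OpenCV 4.12 (cv2) and the standard library are available. Lean on these libraries where they do the work, as an engineer would, in place of code of your own. Each camera call takes 0.05 s, during which the arm holds its last target. There are 200 camera calls.

## Working session

There is one attempt and no reset: what is moved stays moved. The work goes in short steps, Python scripts to look and compute and a tool call to move; the robot and the scene stay as the last step left them, time stands still between calls to the robot, and variables do not carry over. Pictures are saved under pics/ and viewed, at most 10 in all, crops included, and the job is handed in when it is done.

Besides the shell and the picture viewer there is one more tool, called after "Request:" as name(argument=value, ...) on one line, values as JSON. send_rows: Moves the arm, as the interface text tells. Its arguments: {"type":"object","properties":{"increments":{"type":"array"},"newtons":{"type":"number"}},"required":["increments"]}

```bash
mkdir -p pics
cat > h.py <<'E'
import numpy as np, cv2
from rig import get_state, optics, sign_off
def shot(n,f=None):
    d=optics.get_image(n); im=np.array(d["pixels"]); 
    if f: cv2.imwrite(f"pics/{f}.png",im)
    return im,d
def ray(d,uv,z):
    R=cv2.Rodrigues(np.array(d["rvec"],float))[0]; t=np.array(d["tvec"],float).ravel()
    K=np.array(d["K"],float); c=-R.T@t
    uv=np.atleast_2d(np.array(uv,float)); v=(R.T@np.linalg.inv(K)@np.c_[uv,np.ones(len(uv))].T).T
    return c+v*((z-c[2])/v[:,2])[:,None]
def proj(d,P):
    return cv2.projectPoints(np.atleast_2d(np.array(P,float)),np.array(d["rvec"],float),np.array(d["tvec"],float),np.array(d["K"],float),None)[0].reshape(-1,2)
E
python3 - <<'E'
from h import *
a,d=shot("top","t0"); b,e=shot("scene","s0")
for x in (d,e):
    R=cv2.Rodrigues(np.array(x["rvec"],float))[0]; print(-R.T@np.array(x["tvec"]).ravel(),np.array(x["K"])[0,0])
s=get_state();print(s)
cv2.imwrite("pics/t0b.png",cv2.resize(a,(800,600),interpolation=cv2.INTER_CUBIC));cv2.imwrite("pics/s0b.png",cv2.resize(b,(800,600),interpolation=cv2.INTER_CUBIC))
E
```

```text
[ 0.34948887 -0.29859812  0.92343294] 456.4232634885507
[-0.12568017 -0.58520893  0.52270557] 362.55260083113336
{'clock': 0.1, 'qpos': array([-1.28397504e+00,  2.76522147e-01,  1.50599669e+00,  1.23773042e-05,
        1.36071985e+00, -1.21024648e-01]), 'qd': array([ 0.0002081 , -0.00277691, -0.00213525, -0.00055307,  0.00121861,
        0.0010694 ]), 'effort': array([-1.06360275e-05, -4.17704809e+01, -2.46406442e+01, -4.59460080e-04,
        5.73572106e-03, -5.45470016e-06]), 'position': array([ 0.22791528, -0.52738615,  0.23053562]), 'ee_rot': array([-8.20691079e-04,  9.79279596e-01,  2.02511222e-01, -6.21178020e-05]), 'contact_force': array([ 0.29761823, -0.33933529,  0.03831385]), 'moment': array([ 0.03542707, -0.00815223,  0.00265579]), 'gripper_force': 0.0, 'width': 0.08515163095151682}
```

View pics/t0b.png

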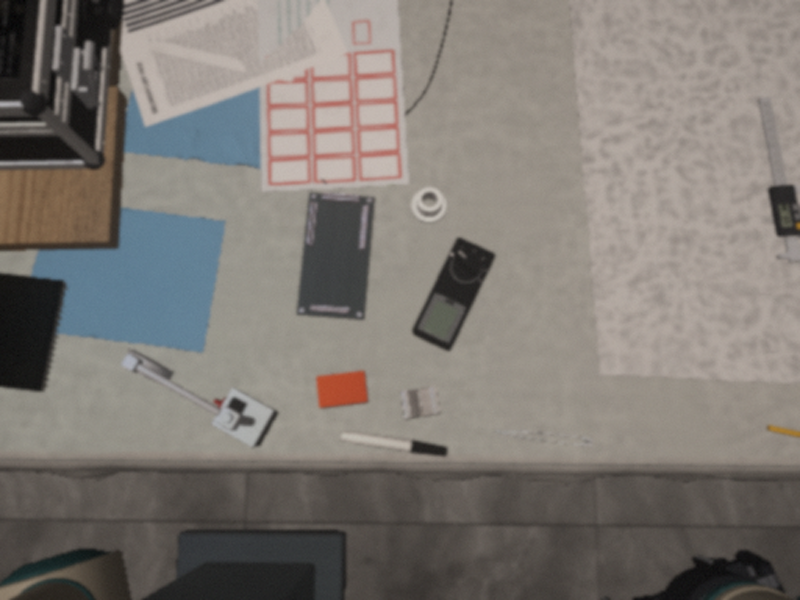

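View pics/s0b.png

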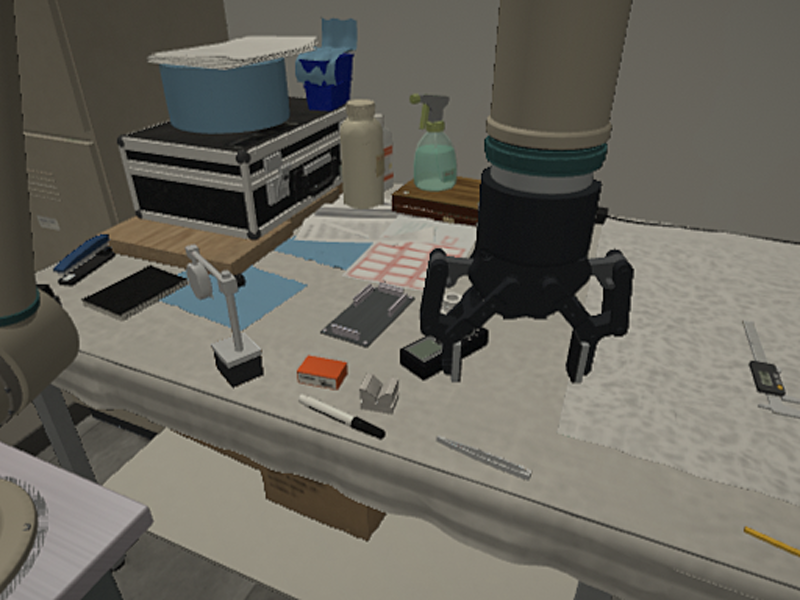

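Top view (800x600): cradle at about (336,255), with cheeks at its upper end. The meter is at (453,293) with its selector up, the bush at (429,204), the packet at (342,389) and the vee block at (421,402).

Run:
```python
from h import *
a,d=shot("top")
c=a[110:260,175:335]; cv2.imwrite("pics/c0.png",cv2.resize(c,None,fx=4,fy=4,interpolation=cv2.INTER_CUBIC)[:600])
g=a.max(axis=2)
for nm,th in (("meter",50),("cradle",95)):
    m=((g<th)*255).astype(np.uint8); m=cv2.morphologyEx(m,cv2.MORPH_CLOSE,np.ones((5,5)))
    for q in cv2.findContours(m,cv2.RETR_EXTERNAL,cv2.CHAIN_APPROX_NONE)[0]:
        x,y,w,h=cv2.boundingRect(q)
        if cv2.contourArea(q)>500 and 170<x<340 and 100<y<260:
            r=cv2.minAreaRect(q); bx=cv2.boxPoints(r)
            for z in (.004,.015,.03):
                P=ray(d,bx,z)[:,:2]; print(nm,th,z,P.round(4).tolist(),P.mean(0).round(4),np.linalg.norm(P[1]-P[0]).round(4),np.linalg.norm(P[2]-P[1]).round(4))
print(np.median(a[170:190,205:225].reshape(-1,3),0),a[185,300])
```

```text
meter 50 0.004 [[0.5507, -0.3385], [0.6254, -0.375], [0.6015, -0.4213], [0.5276, -0.3844]] [ 0.5763 -0.3798] 0.0831 0.0522
meter 50 0.015 [[0.5483, -0.338], [0.6221, -0.3741], [0.5985, -0.4199], [0.5254, -0.3834]] [ 0.5736 -0.3788] 0.0821 0.0515
meter 50 0.03 [[0.545, -0.3374], [0.6176, -0.3728], [0.5944, -0.4179], [0.5225, -0.382]] [ 0.5699 -0.3775] 0.0808 0.0507
cradle 95 0.004 [[0.4962, -0.311], [0.6291, -0.3729], [0.6038, -0.4242], [0.4723, -0.3614]] [ 0.5504 -0.3674] 0.1466 0.0573
cradle 95 0.015 [[0.4944, -0.3109], [0.6258, -0.372], [0.6008, -0.4227], [0.4708, -0.3606]] [ 0.548  -0.3666] 0.1449 0.0566
cradle 95 0.03 [[0.4921, -0.3107], [0.6212, -0.3708], [0.5967, -0.4207], [0.4688, -0.3596]] [ 0.5447 -0.3654] 0.1425 0.0556
cradle 95 0.004 [[0.5214, -0.1621], [0.6888, -0.1706], [0.6811, -0.2606], [0.5143, -0.2491]] [ 0.6014 -0.2106] 0.1677 0.0903
cradle 95 0.015 [[0.5193, -0.1637], [0.6847, -0.1722], [0.6772, -0.261], [0.5124, -0.2497]] [ 0.5984 -0.2117] 0.1656 0.0892
cradle 95 0.03 [[0.5165, -0.166], [0.6792, -0.1743], [0.6718, -0.2617], [0.5097, -0.2505]] [ 0.5943 -0.2131] 0.1629 0.0877
[66. 66. 64.] [32 32 35]
```

View pics/c0.png

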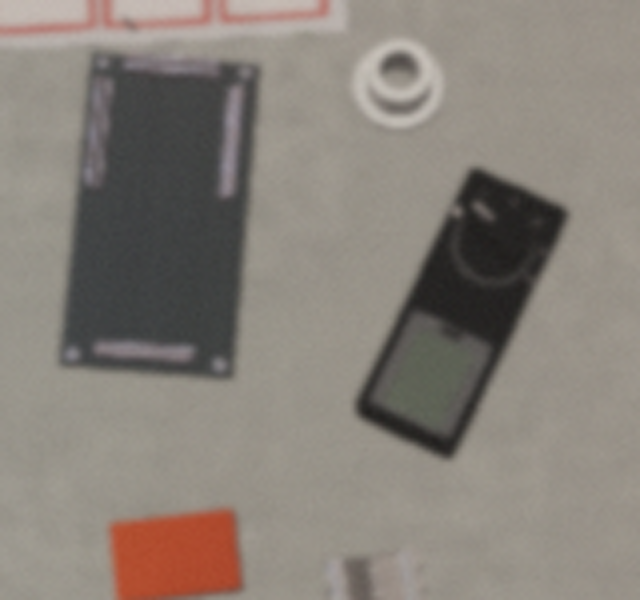

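```bash
cat >> h.py <<'E'
def rects(a,d,th,z,box=(170,340,100,260)):
    m=((a.max(axis=2)<th)*255).astype(np.uint8); m=cv2.morphologyEx(m,cv2.MORPH_CLOSE,np.ones((5,5)))
    out=[]
    for q in cv2.findContours(m,cv2.RETR_EXTERNAL,cv2.CHAIN_APPROX_NONE)[0]:
        x,y,w,h=cv2.boundingRect(q)
        if cv2.contourArea(q)>500 and box[0]<x<box[1] and box[2]<y<box[3]:
            P=ray(d,q.reshape(-1,2),z)[:,:2]; b=cv2.boxPoints(cv2.minAreaRect((P*1000).astype(np.float32)))
            l=[b[1]-b[0],b[2]-b[1]]; v=max(l,key=np.linalg.norm); v=v*np.sign(v[0])
            out.append((b.mean(0).round(1),[np.linalg.norm(k).round(1) for k in l],np.degrees(np.arctan2(v[1],v[0])).round(2)))
    return out
E
python3 - <<'E'
from h import *
a,d=shot("top")
for th in (85,95,105):
  for z in (.004,.03): print(th,z,rects(a,d,th,z))
# cradle features: lavender strips/screws
sub=a[110:215,185:245].astype(int); m=(sub.max(2)>95)
# restrict to inside plate
g=((a.max(2)<95)*255).astype(np.uint8); cs=[q for q in cv2.findContours(g,cv2.RETR_EXTERNAL,cv2.CHAIN_APPROX_NONE)[0] if cv2.contourArea(q)>2000 and 170<cv2.boundingRect(q)[0]<230 and 110<cv2.boundingRect(q)[1]<140]
f=np.zeros(g.shape,np.uint8); cv2.drawContours(f,[cv2.convexHull(cs[0])],-1,255,-1); f=cv2.erode(f,np.ones((3,3)))
br=((a.max(2)>100)&(f>0)).astype(np.uint8)
n,l,s,c=cv2.connectedComponentsWithStats(br)
for i in range(1,n):
    if s[i,4]>3: print(s[i],c[i].round(1),ray(d,c[i],.004)[0,:2].round(4),ray(d,c[i],.02)[0,:2].round(4))
E
```

```text
85 0.004 [(array([ 550.4, -367.2], dtype=float32), [np.float32(144.7), np.float32(55.4)], np.float32(-25.47)), (array([ 600.4, -211.1], dtype=float32), [np.float32(163.8), np.float32(86.3)], np.float32(-3.85))]
85 0.03 [(array([ 544.7, -365.3], dtype=float32), [np.float32(140.7), np.float32(53.8)], np.float32(-25.47)), (array([ 593.3, -213.5], dtype=float32), [np.float32(159.2), np.float32(83.9)], np.float32(-3.85))]
95 0.004 [(array([ 550.3, -367.4], dtype=float32), [np.float32(146.2), np.float32(56.3)], np.float32(-25.53)), (array([ 601.2, -211. ], dtype=float32), [np.float32(166.8), np.float32(88.0)], np.float32(-3.92))]
95 0.03 [(array([ 544.6, -365.5], dtype=float32), [np.float32(142.0), np.float32(54.7)], np.float32(-25.53)), (array([ 594. , -213.4], dtype=float32), [np.float32(162.1), np.float32(85.6)], np.float32(-3.92))]
105 0.004 [(array([ 550.2, -367.4], dtype=float32), [np.float32(146.7), np.float32(57.6)], np.float32(-25.29)), (array([ 600.8, -211. ], dtype=float32), [np.float32(167.9), np.float32(88.8)], np.float32(-3.93))]
105 0.03 [(array([ 544.5, -365.5], dtype=float32), [np.float32(142.5), np.float32(56.0)], np.float32(-25.29)), (array([ 593.7, -213.5], dtype=float32), [np.float32(163.1), np.float32(86.3)], np.float32(-3.93))]
[206 125  24   4  50] [217.1 126.5] [ 0.6808 -0.2141] [ 0.6751 -0.2155]
[196 129   7  27 107] [198.9 142.3] [ 0.6459 -0.1764] [ 0.6407 -0.1786]
[230 131   6  28 111] [232.3 144.4] [ 0.6416 -0.2469] [ 0.6365 -0.2478]
[199 195  24   5  86] [210.5 197.1] [ 0.5285 -0.204 ] [ 0.5254 -0.2057]
[228 200   4   3   9] [229.3 200.9] [ 0.5209 -0.2429] [ 0.5179 -0.2438]
```

Request:
send_rows(increments=[{"gripper": -1, "linear": [0.289, 0.176, -0.11], "delta_rot": [0, 0, -0.85]}, {"gripper": -1, "linear": [0.289, 0.176, -0.11], "delta_rot": [0, 0, -0.85]}, {"gripper": -1, "linear": [0.289, 0.176, -0.11], "delta_rot": [0, 0, -0.85]}, {"gripper": -1, "linear": [0.289, 0.176, -0.11], "delta_rot": [0, 0, -0.85]}, {"gripper": -1, "linear": [0.289, 0.176, -0.11], "delta_rot": [0, 0, -0.85]}, {"gripper": -1, "linear": [0.289, 0.176, -0.11], "delta_rot": [0, 0, -0.85]}, {"gripper": -1, "linear": [0.289, 0.176, -0.11], "delta_rot": [0, 0, -0.85]}, {"gripper": -1, "linear": [0.289, 0.176, -0.11], "delta_rot": [0, 0, -0.85]}], newtons=60)

```text
clock: 1.0
position: [0.5196, -0.3486, 0.1194]
ee_rot: [-0.001, 0.976, -0.218, -0.001]
contact_force: [-0.4, -0.2, 0.2]
width: 0.0854
gripper_force: 0.0
```

Request:
send_rows(increments=[{"gripper": -1, "linear": [0, 0, -0.03], "delta_rot": [0, 0, 0]}, {"gripper": -1, "linear": [0, 0, -0.06], "delta_rot": [0, 0, 0]}, {"gripper": -1, "linear": [0, 0, -0.06], "delta_rot": [0, 0, 0]}, {"gripper": -1, "linear": [0, 0, -0.06], "delta_rot": [0, 0, 0]}])

```text
clock: 1.4
position: [0.5167, -0.3522, 0.0613]
ee_rot: [-0.0, 0.976, -0.219, -0.001]
contact_force: [0.5, -0.4, 0.4]
width: 0.0853
gripper_force: 0.0
```

Run:
```python
from h import *
s=get_state(); print(s["position"],s["ee_rot"],s["qpos"])
b,e=shot("scene"); cv2.imwrite("pics/s1.png",cv2.resize(b[150:290,230:390],None,fx=4,fy=4,interpolation=cv2.INTER_CUBIC))
```

```text
[ 0.51667609 -0.35217169  0.06134801] [-8.00403029e-05  9.75627001e-01 -2.19434941e-01 -5.05776507e-04] [-7.09300467e-01  4.82314632e-01  1.63002773e+00 -3.88314481e-04
  1.03021884e+00  1.30416643e+00]
```

View pics/s1.png

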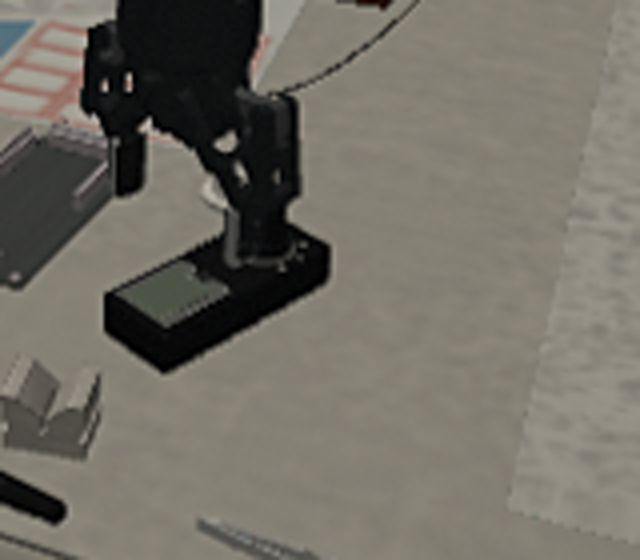

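The open fingers straddle the meter at display-half height. The near finger is at (260,250) and the far one at (128,180). I'm going down.

Request:
send_rows(increments=[{"gripper": -1, "linear": [0, 0, -0.03], "delta_rot": [0, 0, 0]}, {"gripper": -1, "linear": [0, 0, -0.05], "delta_rot": [0, 0, 0]}, {"gripper": -1, "linear": [0, 0, -0.061], "delta_rot": [0, 0, 0]}, {"gripper": 0, "linear": [0, 0, -0.061], "delta_rot": [0, 0, 0]}, {"gripper": 1, "linear": [0, 0, -0.061], "delta_rot": [0, 0, 0]}, {"gripper": 1, "linear": [0, 0, -0.061], "delta_rot": [0, 0, 0]}, {"gripper": 1, "linear": [0, 0, -0.061], "delta_rot": [0, 0, 0]}, {"gripper": 1, "linear": [0, 0, -0.061], "delta_rot": [0, 0, 0]}], newtons=60)

```text
clock: 2.25
position: [0.5181, -0.3528, 0.0021]
ee_rot: [0.001, 0.976, -0.219, 0.002]
contact_force: [-0.7, 0.6, 5.8]
width: 0.0547
gripper_force: 66.5
```

Request:
send_rows(increments=[{"gripper": 1, "linear": [0, 0, 0.01], "delta_rot": [0, 0, 0]}, {"gripper": 1, "linear": [0, 0, 0.03], "delta_rot": [0, 0, 0]}, {"gripper": 1, "linear": [0, 0, 0.06], "delta_rot": [0, 0, 0]}, {"gripper": 1, "linear": [0, 0, 0.06], "delta_rot": [0, 0, 0]}, {"gripper": 1, "linear": [0, 0, 0.06], "delta_rot": [0, 0, 0]}])

```text
clock: 2.75
position: [0.5168, -0.3517, 0.0602]
ee_rot: [0.0, 0.976, -0.219, 0.0]
contact_force: [-0.6, -0.1, -4.9]
width: 0.055
gripper_force: 65.4
```

Run:
```python
from h import *
s=get_state(); print(s["position"],s["ee_rot"],s["contact_force"],s["moment"])
b,e=shot("scene"); c=b[130:270,230:390]; a,d=shot("top"); t=a[130:270,230:390]
k=np.hstack([c,t]); cv2.imwrite("pics/s2.png",cv2.resize(k,None,fx=2.5,fy=2.5,interpolation=cv2.INTER_CUBIC))
```

```text
[ 0.5168395  -0.35172929  0.06021134] [ 1.15141701e-04  9.75669138e-01 -2.19248078e-01  1.93297462e-05] [-0.6216789  -0.13998116 -4.9015127 ] [ 0.04139652  0.04611036 -0.01448565]
```

View pics/s2.png

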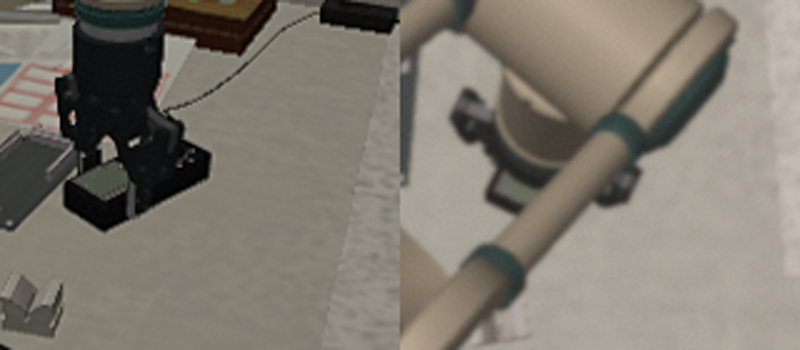

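Picture: the meter hangs level in the grip at (135,190), clear of the table. Next I carry it over the cradle.

Request:
send_rows(increments=[{"gripper": 1, "linear": [0.017, 0.045, 0], "delta_rot": [0, 0, 0.12]}, {"gripper": 1, "linear": [0.034, 0.09, 0], "delta_rot": [0, 0, 0.25]}, {"gripper": 1, "linear": [0.051, 0.143, 0], "delta_rot": [0, 0, 0.374]}, {"gripper": 1, "linear": [0.051, 0.143, 0], "delta_rot": [0, 0, 0.374]}, {"gripper": 1, "linear": [0.051, 0.143, 0], "delta_rot": [0, 0, 0.374]}, {"gripper": 1, "linear": [0.051, 0.143, 0], "delta_rot": [0, 0, 0.374]}])

```text
clock: 3.45
position: [0.5674, -0.2092, 0.0593]
ee_rot: [0.0, 0.999, -0.034, -0.001]
contact_force: [0.5, 0.2, -4.7]
width: 0.0551
gripper_force: 66.0
```

Run:
```python
from h import *
s=get_state(); print(s["position"],s["ee_rot"],s["contact_force"],s["moment"],s["qpos"])
b,e=shot("scene")
seat=np.array([.601,-.211]);y=np.radians(-3.9);u=np.array([np.cos(y),np.sin(y)]);n=np.array([-u[1],u[0]])
z0=s["position"][2]-.001
b=cv2.resize(b,None,fx=4,fy=4,interpolation=cv2.INTER_CUBIC)
for z,c in ((z0,(0,255,255)),(z0+.03,(0,255,0))):
    P=[np.r_[seat+i*.07*u+j*.028*n,z] for i,j in((-1,-1),(1,-1),(1,1),(-1,1))]
    cv2.polylines(b,[np.int32(proj(e,P)*4)],True,c,1)
m=(proj(e,[*seat,.04])[0]*4).astype(int)
cv2.imwrite("pics/s3.png",b[m[1]-300:m[1]+250,m[0]-330:m[0]+330])
```

```text
[ 0.5674031  -0.20921565  0.0592529 ] [ 8.86791820e-05  9.99418601e-01 -3.40817607e-02 -9.41079910e-04] [ 0.5465205   0.16780407 -4.65739379] [0.01230273 0.0698269  0.03421265] [-4.67692814e-01  4.59022517e-01  1.68014456e+00 -1.12809289e-03
  1.00405933e+00  1.17188670e+00]
```

View pics/s3.png

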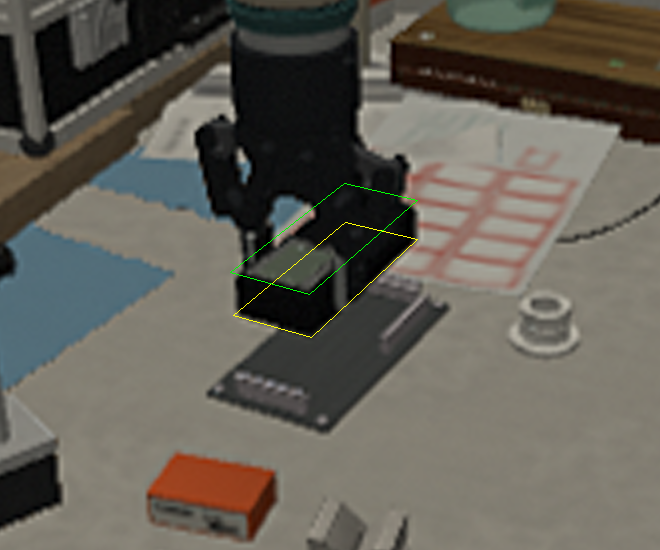

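The held meter's outline at (235-415, 190-335) matches the seat-aligned projection within about 2 mm, and the bush and packet are undisturbed. I'm lowering in stages.

Request:
send_rows(increments=[{"gripper": 1, "linear": [0.0005, 0.0003, -0.02], "delta_rot": [0, 0, 0]}, {"gripper": 1, "linear": [0.0005, 0.0003, -0.035], "delta_rot": [0, 0, 0]}, {"gripper": 1, "linear": [0.0005, 0.0003, -0.042], "delta_rot": [0, 0, 0]}, {"gripper": 1, "linear": [0.0005, 0.0003, -0.045], "delta_rot": [0, 0, 0]}, {"gripper": 1, "linear": [0.0005, 0.0003, -0.045], "delta_rot": [0, 0, 0]}])

```text
clock: 4.0
position: [0.5683, -0.2094, 0.0151]
ee_rot: [0.0, 0.999, -0.035, -0.0]
contact_force: [-0.6, -0.2, -4.4]
width: 0.0547
gripper_force: 66.2
```

Request:
send_rows(increments=[{"gripper": 1, "linear": [0, 0, -0.004], "delta_rot": [0, 0, 0]}, {"gripper": 1, "linear": [0, 0, -0.007], "delta_rot": [0, 0, 0]}, {"gripper": 1, "linear": [0, 0, -0.01], "delta_rot": [0, 0, 0]}, {"gripper": 1, "linear": [0, 0, -0.01], "delta_rot": [0, 0, 0]}])

```text
clock: 4.4
position: [0.5688, -0.2087, 0.0061]
ee_rot: [0.0, 0.999, -0.034, 0.0]
contact_force: [-1.7, 0.2, 0.4]
width: 0.0548
gripper_force: 66.8
```

Request:
send_rows(increments=[{"gripper": 1, "linear": [0, 0, -0.001], "delta_rot": [0, 0, 0]}, {"gripper": 1, "linear": [0, 0, -0.001], "delta_rot": [0, 0, 0]}, {"gripper": -1, "linear": [0, 0, -0.001], "delta_rot": [0, 0, 0]}, {"gripper": -1, "linear": [0, 0, -0.001], "delta_rot": [0, 0, 0]}, {"gripper": -1, "linear": [0, 0, -0.001], "delta_rot": [0, 0, 0]}, {"gripper": -1, "linear": [0, 0, -0.001], "delta_rot": [0, 0, 0]}, {"gripper": -1, "linear": [0, 0, 0.05], "delta_rot": [0, 0, 0]}, {"gripper": -1, "linear": [0, 0, 0.1], "delta_rot": [0, 0, 0]}])

```text
clock: 5.2
position: [0.5673, -0.208, 0.1035]
ee_rot: [-0.001, 0.999, -0.034, -0.002]
contact_force: [0.3, -0.4, 0.7]
width: 0.085
gripper_force: 0.0
```

Request:
send_rows(increments=[{"gripper": -1, "linear": [0, 0, 0.05], "delta_rot": [0, 0, 0]}, {"gripper": -1, "linear": [-0.05, -0.05, 0.08], "delta_rot": [0, 0, 0]}, {"gripper": -1, "linear": [-0.1, -0.1, 0.08], "delta_rot": [0, 0, 0]}, {"gripper": -1, "linear": [-0.1, -0.15, 0.08], "delta_rot": [0, 0, 0]}, {"gripper": -1, "linear": [-0.1, -0.18, 0.08], "delta_rot": [0, 0, 0]}, {"gripper": -1, "linear": [-0.1, -0.18, 0.08], "delta_rot": [0, 0, 0]}])

```text
clock: 5.8
position: [0.4673, -0.3933, 0.1847]
ee_rot: [0.002, 0.999, -0.036, 0.0]
contact_force: [0.1, -0.3, -0.2]
width: 0.0854
gripper_force: 0.0
```

Run:
```python
from h import *
s=get_state(); print(s["position"],s["ee_rot"],s["width"])
a,d=shot("top"); b,e=shot("scene")
k=np.hstack([a[110:230,180:260],np.zeros((120,4,3),np.uint8),b[155:275,190:306]])
cv2.imwrite("pics/s4.png",cv2.resize(k,None,fx=4,fy=4,interpolation=cv2.INTER_CUBIC))
```

```text
[ 0.46732975 -0.3933371   0.18470659] [ 1.79394727e-03  9.99355424e-01 -3.58517517e-02  4.12203356e-04] 0.08542608245120648
```

View pics/s4.png

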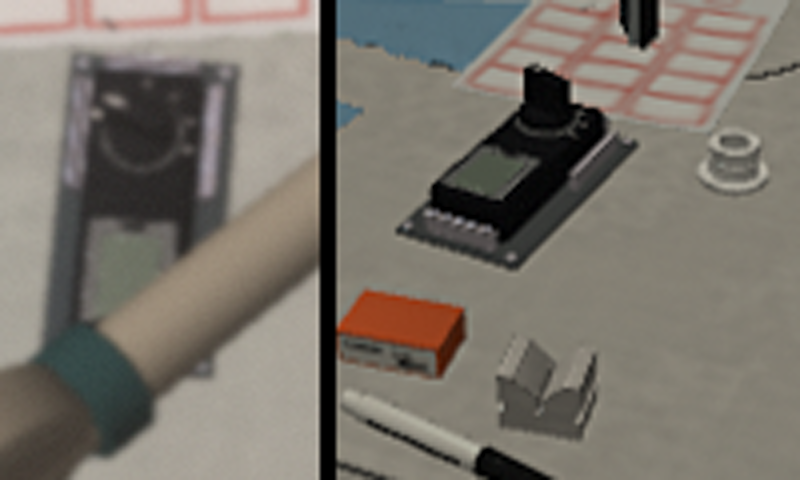

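The meter sits flat on the cradle floor between the cheeks. The pointer at (115,100) points to the thick off tick at (97,113) in the left half, and the bystanders haven't moved.

Run:
```python
from h import *
a,d=shot("top"); g=a.max(2).astype(float)
for r in (140,145,150,155,160,165):
    row=g[r,195:245]; dk=np.where(row<50)[0]+195; 
    P=ray(d,[[dk[0],r],[dk[-1],r]],.034)[:,:2]; print(r,dk[0],dk[-1],P.round(4).tolist(),P.mean(0).round(4))
u0=np.array([.6015,-.211]);y=np.radians(-3.9);u=np.array([np.cos(y),np.sin(y)]);n=np.array([-u[1],u[0]])
for x,yy in((.07,0),(0,.028),(0,-.028),(.05,.028),(.05,-.028)): print(x,yy,proj(d,[*(u0+x*u+yy*n),.034]).round(1))
print("far edge col",[int(v) for v in g[120:140,217]])
```

```text
140 207 222 [[0.6411, -0.1969], [0.6413, -0.2274]] [ 0.6412 -0.2122]
145 203 222 [[0.6305, -0.189], [0.6307, -0.2277]] [ 0.6306 -0.2083]
150 204 228 [[0.6199, -0.1914], [0.6202, -0.2401]] [ 0.6201 -0.2157]
155 202 227 [[0.6094, -0.1876], [0.6097, -0.2382]] [ 0.6095 -0.2129]
160 202 227 [[0.5989, -0.1879], [0.5992, -0.2384]] [ 0.5991 -0.2132]
165 225 227 [[0.5888, -0.2346], [0.5888, -0.2386]] [ 0.5888 -0.2366]
0.07 0 [[216.6 125.9]]
0 0.028 [[199.7 157.8]]
0 -0.028 [[227.3 159.8]]
0.05 0.028 [[202.1 134.3]]
0.05 -0.028 [[229.4 136.2]]
far edge col [176, 169, 165, 165, 160, 143, 124, 99, 74, 65, 73, 71, 59, 52, 49, 48, 48, 47, 50, 48]
```

Request:
send_rows(increments=[{"gripper": -1, "linear": [0.05, 0.05, 0], "delta_rot": [0, 0, 0.14]}, {"gripper": -1, "linear": [0.1, 0.1, 0], "delta_rot": [0, 0, 0.28]}, {"gripper": -1, "linear": [0.169, 0.18, -0.03], "delta_rot": [0, 0, 1.26]}, {"gripper": -1, "linear": [0.169, 0.18, -0.065], "delta_rot": [0, 0, 1.26]}, {"gripper": -1, "linear": [0.169, 0.18, -0.065], "delta_rot": [0, 0, 1.26]}, {"gripper": -1, "linear": [0.169, 0.18, -0.065], "delta_rot": [0, 0, 1.26]}, {"gripper": -1, "linear": [0.169, 0.18, -0.065], "delta_rot": [0, 0, 1.26]}, {"gripper": -1, "linear": [0.169, 0.18, -0.065], "delta_rot": [0, 0, 1.26]}])

```text
clock: 6.75
position: [0.6376, -0.2046, 0.1182]
ee_rot: [-0.001, 0.847, 0.532, -0.0]
contact_force: [-0.0, -0.7, 0.3]
width: 0.0853
gripper_force: 0.0
```

Request:
send_rows(increments=[{"gripper": -1, "linear": [0, 0, 0], "delta_rot": [0, 0, 0]}, {"gripper": -1, "linear": [0, 0, 0], "delta_rot": [0, 0, 0]}])

```text
clock: 6.95
position: [0.6375, -0.2068, 0.1192]
ee_rot: [-0.0, 0.85, 0.527, -0.0]
contact_force: [0.4, -0.4, 0.1]
width: 0.0855
gripper_force: 0.0
```

Run:
```python
from h import *
s=get_state(); q=s["ee_rot"]; print(s["position"],np.degrees(2*np.arctan2(q[2],q[1])),s["qpos"],s["contact_force"])
b,e=shot("scene"); b=cv2.resize(b,None,fx=4,fy=4,interpolation=cv2.INTER_CUBIC)
for z in (.071,.118): cv2.circle(b,tuple(np.int32(proj(e,[.6364,-.2138,z])[0]*4)),3,(0,255,255),-1)
m=(proj(e,[.6364,-.2138,.08])[0]*4).astype(int); cv2.imwrite("pics/s5.png",b[m[1]-250:m[1]+200,m[0]-250:m[0]+250])
```

```text
[ 0.63745099 -0.20679717  0.11921128] 63.61604825029519 [-4.17722309e-01  4.89680503e-01  1.45165455e+00  5.44681497e-04
  1.20105673e+00  4.25674827e-02] [ 0.44011059 -0.4022081   0.08141521]
```

View pics/s5.png

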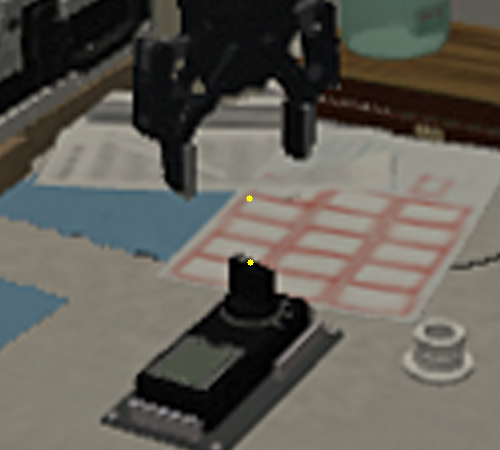

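The marked selector top (250,262) falls on the grip bar, which reaches from (240,258) to (262,262), and the gripper is above it. I align with it, descend and grip.

Request:
send_rows(increments=[{"gripper": -1, "linear": [-0.001, -0.007, 0], "delta_rot": [0, 0, 0.079]}, {"gripper": -1, "linear": [-0.001, -0.007, -0.03], "delta_rot": [0, 0, 0.079]}, {"gripper": -1, "linear": [-0.001, -0.007, -0.055], "delta_rot": [0, 0, 0.079]}, {"gripper": -1, "linear": [-0.001, -0.007, -0.07], "delta_rot": [0, 0, 0.079]}, {"gripper": -1, "linear": [-0.001, -0.007, -0.07], "delta_rot": [0, 0, 0.079]}, {"gripper": -1, "linear": [-0.001, -0.007, -0.07], "delta_rot": [0, 0, 0.079]}])

```text
clock: 7.6
position: [0.6367, -0.2156, 0.0496]
ee_rot: [0.0, 0.828, 0.56, 0.0]
contact_force: [0.4, -0.6, 1.2]
width: 0.0855
gripper_force: 0.0
```

Request:
send_rows(increments=[{"gripper": 0.4, "linear": [0, 0, 0], "delta_rot": [0, 0, 0]}, {"gripper": 0.6, "linear": [0, 0, 0], "delta_rot": [0, 0, 0]}, {"gripper": 1, "linear": [0, 0, 0], "delta_rot": [0, 0, 0]}, {"gripper": 1, "linear": [0, 0, 0], "delta_rot": [0, 0, 0]}, {"gripper": 1, "linear": [0, 0, 0], "delta_rot": [0, 0, 0]}, {"gripper": 1, "linear": [0, 0, 0], "delta_rot": [0, 0, 0]}], newtons=40)

```text
clock: 8.2
position: [0.6363, -0.2155, 0.0496]
ee_rot: [-0.0, 0.828, 0.561, -0.0]
contact_force: [-1.0, 0.9, 2.7]
width: 0.0112
gripper_force: 41.9
```

```bash
cat > st.py <<'E'
from h import *
s=get_state(); q=s["ee_rot"]; print(s["clock"],s["position"].round(4),np.degrees(2*np.arctan2(q[2],q[1])).round(2),s["qpos"].round(3),s["contact_force"].round(2),s["moment"].round(3),s["width"],s["gripper_force"])
E
python3 st.py
```

```text
8.2 [ 0.6363 -0.2155  0.0496] 68.22 [-0.43   0.553  1.529 -0.     1.06  -0.05 ] [-0.96  0.91  2.69] [ 0.029  0.171 -0.024] 0.011236348907678334 41.86273276805878
```

Request:
send_rows(increments=[{"gripper": 1, "linear": [0, 0, -0.003], "delta_rot": [0, 0, 0]}, {"gripper": 1, "linear": [0, 0, -0.006], "delta_rot": [0, 0, 0]}, {"gripper": 1, "linear": [0, 0, -0.0065], "delta_rot": [0, 0, 0]}, {"gripper": 1, "linear": [0, 0, -0.0065], "delta_rot": [0, 0, 0]}, {"gripper": 1, "linear": [0, 0, -0.0065], "delta_rot": [0, 0, 0]}])

```text
clock: 8.7
position: [0.6363, -0.2155, 0.0437]
ee_rot: [0.0, 0.828, 0.561, -0.0]
contact_force: [-3.0, 0.7, 7.9]
width: 0.0111
gripper_force: 42.7
```

```bash
python3 st.py
```

```text
8.7 [ 0.6363 -0.2155  0.0437] 68.23 [-0.43   0.558  1.535 -0.     1.048 -0.05 ] [-3.    0.72  7.87] [ 0.238  0.527 -0.051] 0.011060770637998584 42.72445499897003
```

Request:
send_rows(increments=[{"gripper": 1, "linear": [0, 0, -0.001], "delta_rot": [0, 0, 0]}, {"gripper": 1, "linear": [0, 0, -0.001], "delta_rot": [0, 0, 0]}, {"gripper": 1, "linear": [0, 0, -0.001], "delta_rot": [0, 0, -0.05]}, {"gripper": 1, "linear": [0, 0, -0.001], "delta_rot": [0, 0, -0.1]}, {"gripper": 1, "linear": [0, 0, -0.001], "delta_rot": [0, 0, -0.15]}, {"gripper": 1, "linear": [0, 0, -0.001], "delta_rot": [0, 0, -0.15]}])

```text
clock: 9.3
position: [0.6361, -0.2154, 0.0437]
ee_rot: [0.0, 0.868, 0.497, -0.0]
contact_force: [-4.4, 2.4, 12.3]
width: 0.011
gripper_force: 43.3
```

```bash
python3 st.py
```

```text
9.3 [ 0.6361 -0.2154  0.0437] 59.62 [-0.43   0.558  1.536 -0.     1.048  0.1  ] [-4.37  2.43 12.27] [0.333 0.793 0.134] 0.011046350136708731 43.317285776138306
```

Request:
send_rows(increments=[{"gripper": 1, "linear": [0, 0, 0], "delta_rot": [0, 0, -0.1]}, {"gripper": 1, "linear": [0, 0, 0], "delta_rot": [0, 0, -0.2]}, {"gripper": 1, "linear": [0, 0, 0], "delta_rot": [0, 0, -0.3]}, {"gripper": 1, "linear": [0, 0, 0], "delta_rot": [0, 0, -0.4]}, {"gripper": 1, "linear": [0, 0, 0], "delta_rot": [0, 0, -0.5]}, {"gripper": 1, "linear": [0, 0, 0], "delta_rot": [0, 0, -0.55]}, {"gripper": 1, "linear": [0, 0, 0], "delta_rot": [0, 0, -0.55]}])

```text
clock: 10.0
position: [0.6354, -0.2146, 0.0436]
ee_rot: [-0.001, 0.97, 0.243, -0.001]
contact_force: [-5.7, 3.3, 14.1]
width: 0.0113
gripper_force: 43.5
```

```bash
python3 st.py
```

```text
10.0 [ 0.6354 -0.2146  0.0436] 28.1 [-0.43   0.558  1.537  0.     1.049  0.651] [-5.71  3.27 14.11] [0.588 0.991 0.075] 0.011259084081379395 43.49437594413757
```

Request:
send_rows(increments=[{"gripper": 1, "linear": [0, 0, 0.004], "delta_rot": [0, 0, 0]}, {"gripper": 1, "linear": [0, 0, 0.007], "delta_rot": [0, 0, 0]}, {"gripper": 1, "linear": [0, 0, 0.007], "delta_rot": [0, 0, -0.1]}, {"gripper": 1, "linear": [0, 0, 0.007], "delta_rot": [0, 0, -0.2]}, {"gripper": 1, "linear": [0, 0, 0.007], "delta_rot": [0, 0, -0.3]}, {"gripper": 1, "linear": [0, 0, 0.007], "delta_rot": [0, 0, -0.4]}, {"gripper": 1, "linear": [0, 0, 0.007], "delta_rot": [0, 0, -0.5]}, {"gripper": 1, "linear": [0, 0, 0.007], "delta_rot": [0, 0, -0.556]}])

```text
clock: 10.8
position: [0.6362, -0.2149, 0.0484]
ee_rot: [-0.001, 0.999, -0.034, -0.0]
contact_force: [-1.3, 2.5, 2.8]
width: 0.0107
gripper_force: 41.9
```

```bash
python3 st.py
```

```text
10.8 [ 0.6362 -0.2149  0.0484] -3.93 [-4.300e-01  5.540e-01  1.530e+00  1.000e-03  1.059e+00  1.209e+00] [-1.32  2.52  2.75] [ 0.357  0.306 -0.005] 0.01071073013947598 41.94583296775818
```

Request:
send_rows(increments=[{"gripper": 1, "linear": [0, 0, 0], "delta_rot": [0, 0, -0.1]}, {"gripper": 1, "linear": [0, 0, 0], "delta_rot": [0, 0, -0.2]}, {"gripper": 1, "linear": [0, 0, 0], "delta_rot": [0, 0, -0.3]}, {"gripper": 1, "linear": [0, 0, 0], "delta_rot": [0, 0, -0.4]}, {"gripper": 1, "linear": [0, 0, 0], "delta_rot": [0, 0, -0.5]}, {"gripper": 1, "linear": [0, 0, 0], "delta_rot": [0, 0, -0.6]}, {"gripper": 1, "linear": [0, 0, 0], "delta_rot": [0, 0, -0.63]}, {"gripper": 1, "linear": [0, 0, 0], "delta_rot": [0, 0, -0.63]}])

```text
clock: 11.6
position: [0.6366, -0.214, 0.0485]
ee_rot: [-0.001, 0.94, -0.341, -0.001]
contact_force: [-0.9, 4.4, 2.3]
width: 0.0113
gripper_force: 41.9
```

```bash
python3 st.py
```

```text
11.6 [ 0.6366 -0.214   0.0485] -39.82 [-0.429  0.554  1.53   0.003  1.059  1.835] [-0.92  4.42  2.27] [ 0.934  0.091 -0.041] 0.011290118252291544 41.94243013858795
```

Request:
send_rows(increments=[{"gripper": 1, "linear": [0, 0, 0], "delta_rot": [0, 0, -0.1]}, {"gripper": 1, "linear": [0, 0, 0], "delta_rot": [0, 0, -0.2]}, {"gripper": 1, "linear": [0, 0, 0], "delta_rot": [0, 0, -0.3]}, {"gripper": 1, "linear": [0, 0, 0], "delta_rot": [0, 0, -0.4]}, {"gripper": 1, "linear": [0, 0, 0], "delta_rot": [0, 0, -0.5]}, {"gripper": 1, "linear": [0, 0, 0], "delta_rot": [0, 0, -0.6]}, {"gripper": 1, "linear": [0, 0, 0], "delta_rot": [0, 0, -0.63]}, {"gripper": 1, "linear": [0, 0, 0], "delta_rot": [0, 0, -0.63]}])

```text
clock: 12.4
position: [0.6376, -0.2135, 0.0487]
ee_rot: [-0.002, 0.788, -0.615, -0.0]
contact_force: [0.1, 7.0, 2.2]
width: 0.011
gripper_force: 42.0
```

```bash
python3 st.py
```

```text
12.4 [ 0.6376 -0.2135  0.0487] -75.94 [-0.429  0.554  1.529  0.004  1.058  2.465] [0.11 7.01 2.16] [ 1.223 -0.185 -0.015] 0.011011558893936626 41.95185363292694
```

Total turn is 144°, and the near-zero z moment shows it is resting in a detent. I release it, rise and look.

Request:
send_rows(increments=[{"gripper": 0.5, "linear": [0, 0, 0], "delta_rot": [0, 0, 0]}, {"gripper": -1, "linear": [0, 0, 0], "delta_rot": [0, 0, 0]}, {"gripper": -1, "linear": [0, 0, 0], "delta_rot": [0, 0, 0]}, {"gripper": -1, "linear": [0, 0, 0], "delta_rot": [0, 0, 0]}, {"gripper": -1, "linear": [0, 0, 0], "delta_rot": [0, 0, 0]}, {"gripper": -1, "linear": [0, 0, 0.04], "delta_rot": [0, 0, 0]}, {"gripper": -1, "linear": [0, 0, 0.09], "delta_rot": [0, 0, 0]}, {"gripper": -1, "linear": [0, 0, 0.12], "delta_rot": [0, 0, 0]}])

```text
clock: 13.2
position: [0.6378, -0.2164, 0.1725]
ee_rot: [-0.0, 0.788, -0.615, 0.002]
contact_force: [0.2, -0.9, 1.2]
width: 0.0853
gripper_force: 0.0
```

Request:
send_rows(increments=[{"gripper": -1, "linear": [-0.04, -0.05, 0], "delta_rot": [0, 0, 0.1]}, {"gripper": -1, "linear": [-0.08, -0.09, 0], "delta_rot": [0, 0, 0.2]}, {"gripper": -1, "linear": [-0.12, -0.13, 0], "delta_rot": [0, 0, 0.3]}, {"gripper": -1, "linear": [-0.16, -0.17, 0], "delta_rot": [0, 0, 0.4]}, {"gripper": -1, "linear": [-0.2, -0.21, 0], "delta_rot": [0, 0, 0.5]}, {"gripper": -1, "linear": [-0.24, -0.25, 0], "delta_rot": [0, 0, 0.6]}, {"gripper": -1, "linear": [-0.24, -0.25, 0], "delta_rot": [0, 0, 0.6]}])

```text
clock: 13.9
position: [0.3947, -0.4671, 0.169]
ee_rot: [0.0, 0.935, -0.354, 0.0]
contact_force: [0.5, -0.2, -0.2]
width: 0.0853
gripper_force: 0.0
```

```bash
python3 st.py
python3 - <<'E'
from h import *
a,d=shot("top"); b,e=shot("scene")
k=np.hstack([a[110:230,180:270],np.zeros((120,4,3),np.uint8),b[155:275,200:306]])
cv2.imwrite("pics/s6.png",cv2.resize(k,None,fx=4,fy=4,interpolation=cv2.INTER_CUBIC))
c=np.array([.6364,-.2138]); print(c)
for k in range(6):
    t=np.radians(-3.9+72-36*k); print(k,((proj(d,[*(c+.016*np.array([np.cos(t),np.sin(t)])),.071])[0]-[180,110])*4).round(),((proj(d,[*(c+.024*np.array([np.cos(t),np.sin(t)])),.034])[0]-[180,110])*4).round())
E
```

```text
13.9 [ 0.3947 -0.4671  0.169 ] -41.48 [-0.983  0.369  1.524 -0.     1.248  1.312] [ 0.49 -0.17 -0.18] [ 0.003 -0.063  0.034] 0.08534367572435118 0.0
[ 0.6364 -0.2138]
0 [104.  94.] [ 98. 112.]
1 [118.  79.] [117.  91.]
2 [137.  74.] [145.  84.]
3 [156.  82.] [172.  95.]
4 [166.  98.] [187. 118.]
5 [164. 117.] [184. 146.]
```

View pics/s6.png

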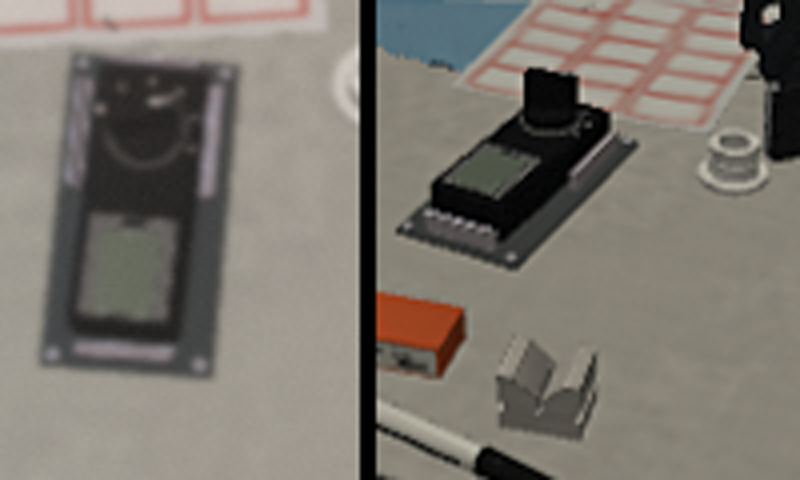

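The pointer line runs from (150,102) to (183,93), about 15° above image-right, which is position 4. The bar stands at the same height as before (top at row 70), the meter is seated between the cheeks and the bystanders haven't moved.

```bash
python3 -c "
from rig import sign_off; print(sign_off())"
```

```text
the job is handed in; nothing more can be done
None
```

The job is handed in: the camera check showed the meter seated in its cradle, the selector four clicks clockwise and popped out, and the packet, vee block and bush where they were, with about 14 s of the 61 s used.

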